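# Refill the open jar of the sweets carousel and present it

## Task

Using the little upright-handled scoop, scoop at least three of the loose round toffees out of the long tray and tip them into the one open jar on the carousel, without touching the sweets with the fingers or spilling any, and set the scoop down standing upright in the tray or on the counter. Then turn the carousel by the bar handle on top until the open jar stands squarely behind the label holder at the carousel's front, and finish still gripping the handle, holding the turntable still there for the customer. Leave the counter bell and the spool of thread where they are.

Things in the scene. Friction and masses are not known exactly. Their poses are not given: they have to be found in the camera images.
- carousel: counter carousel, fixed: black foot 196 mm across under a turning wooden deck 250 mm across, deck top 28 mm up. Origin: foot's centre on the counter; its -x side is the front, where a black label holder with a blank card (76 wide, 43 tall) stands 143 mm out. Five jars stand on the deck in a ring of 80 mm radius, fixed to it: four pots with white lids (62 across, tops 86 mm up) and one open jar
- turntable (a joint): angle of the deck on its foot in rad, counter-clockwise from above; at 0 or any whole turn the open jar is straight behind the label holder. Turns either way (stops only after two turns), light friction of about 0.03 N m, no spring or detents, stays where it is left. Starts between 1.4 and 4.88
- handle: wooden bar handle on the deck's central column, turning with the deck: 62 mm long, 14 mm thick, 28 mm tall, top 140 mm above the counter. Origin at the bar's centre, on the carousel's axis, 126 mm up; its x axis is the bar's length and its -x end points to the open jar. Pinch its 14 mm thickness from above
- jar_mouth (a point): centre of the mouth of the open jar, the only one without a lid: a clear straight jar with a white bead near the rim, 70 mm outside and 64 mm inside diameter, 54 mm deep inside, rim 86 mm above the counter
- front_mark (a point): the point where the mouth centre of the open jar is when it stands squarely behind the label holder: 80 mm from the carousel's axis towards the holder, 86 mm above the counter; fixed to the foot
- tray: long narrow wooden tray, fixed to the counter, 240 x 64 x 30 mm; origin under its centre on the counter, x axis along its length, -x end towards the robot. Floor 4 mm above the counter, 52 mm wide between the upright side walls. Both ends slope up at 60 degrees: the floor is flat from x = -0.095 to +0.095 m
- scoop: steel scoop, 0.12 kg, standing at the tray's +x end, lip to -x. Origin on its flat underside: lip at x = -0.035 m, rear wall at +0.035. Pan 46 mm wide, 41 inside; side walls 20 high from x = -0.023 back; floor 2 thick, rolled lip 3.2 high. Slid along the tray floor to the sloped end it goes under the sweets; tilted back a little it keeps them; lip down 20 to 30 degrees they roll out
- scoop_grip (a point): point to grip on the axis of the scoop's upright wooden handle: 16 x 16 mm square, at x = +0.032 m of the scoop, from 35 to 115 mm above its underside; this point is 92 mm above the underside, 23 mm below the handle's top
- scoop_lip (a point): middle of the scoop's lip, top of the rolled edge
- sweet_0: one of five identical hard round toffees, brown glazed balls of 18 mm and 12 g that slide and roll easily; origin at the ball's centre; they start lying in the front half of the tray
- sweet_1: one of five identical hard round toffees, brown glazed balls of 18 mm and 12 g that slide and roll easily; origin at the ball's centre; they start lying in the front half of the tray
- sweet_2: one of five identical hard round toffees, brown glazed balls of 18 mm and 12 g that slide and roll easily; origin at the ball's centre; they start lying in the front half of the tray
- sweet_3: one of five identical hard round toffees, brown glazed balls of 18 mm and 12 g that slide and roll easily; origin at the ball's centre; they start lying in the front half of the tray
- sweet_4: one of five identical hard round toffees, brown glazed balls of 18 mm and 12 g that slide and roll easily; origin at the ball's centre; they start lying in the front half of the tray
- service_bell: loose counter bell, 85 mm across, 60 mm tall, standing behind the gap between tray and carousel; a bystander, to be left alone. Origin under its centre
- thread: loose spool of cream thread, 30 mm across, 45 mm tall, standing between the tray and the carousel; a bystander, to be left alone. Origin under its centre
Things that resemble listed ones, but are neither listed nor needed, are in the scene too. What is shaped like the scoop but green is not meant.

How it is judged:
By the outcome, as a careful person would: the job done as asked, in the order asked, and still so for the second after the job is handed in, while the arm keeps its last pose, push and grip.
It also fails if it takes over 67 s, if anything falls off the work surface, if the arm or the gripper's body presses on something with over 40 N, if the wrist force passes 120 N, or if a joint passes its speed limit or range.

## Robot

A 7-joint arm with a two-finger parallel gripper is mounted at the origin on a cart in front of the work surface, level with it; the furniture and walls round the work are solid. World frame = base frame: x ahead of the robot, y to its left, z up, the work surface at z = 0. Lengths are in m, angles in rad, forces in N, time in s.
With the tool pointing down it reaches from about 0.425 to 1.025 m from the base axis. Payload 9.4 kg.
Tool frame: the origin (TCP) lies on the centre line of the jaws, within the pads' length; the fingertips stand 8 mm ahead of it and the grasp point (between the pads) lies 11 mm behind it; z points along the fingers, y is the line along which they close (so a half turn about z gives the same grasp; the last joint's range is limited). The gripper opens to 93 mm and grips with 3 to 60 N. Pads are 15 mm wide; open, the fingers measure 128 mm over their backs; the gripper's body (75 mm by 188 mm) begins 65 mm behind the grasp point.
Start: joints at [-1.335, 0.599, -0.003, 1.599, 0.002, 0.943, -0.08], TCP at [0.223, 0.69, 0.227] pointing down, gripper open.
Joint ranges: [-2.57, 2.57], [-0.35, 1.97], [-1.29, 1.29], [0.11, 2.56], [-1.05, 4.19], [0.11, 1.86], [-2.63, 2.63]. Speed limits (rad/s): [2.22, 2.22, 3.01, 3.01, 3.14, 3.14, 3.14].

## Interface

Orientations are given as [roll, pitch, yaw] about the fixed x, y, z axes, in that order (R = Rz(yaw) Ry(pitch) Rx(roll)).
In Python, from workcell import r gives the robot as it stands. The module is installed in compiled form; this text tells all that it offers.
- The arm moves only by the tool play_rows, never from a script. Its argument "plan" is a list that holds one entry, the list of rows, each a list of 6 numbers: the shift along the tool's x, y, z in mm, then the turn, a rotation vector about the tool's x, y, z in rad. A call has 1 to 12 rows; each row shifts and turns the commanded pose from where the row before left it, along the tool's axes as they then stand; what a row does not reach is not made up. A row lasts 1/12 s, in which the tool goes at most 41.7 mm and 7.16 degrees, less where a joint would pass 70% of its speed; a pose out of reach is approached as far as the arm can. A call is refused whole if a number of a shift passes 41.7 or a number of a turn 0.125, either way. A call with a gripper value outside its range is refused whole. "jaw" is the opening, from -1 (shut) to 1 (fully open), set as the call begins (left out, the last holds). The fingers move at their own pace and stop on an object; "squeeze" is the grip in N (left out, the last holds). Time passes only in rows, so rows that do not move let the fingers close. It gives the time, the measured TCP pose, the force, the opening and the grip force at its end, in the units of the state.
- r.read_state(): the state, without advancing time (a new reading comes with each control period).
- r.capture(name): name is "scene" or "side" or "wrist"; returns a dict with "color" (400x640x3 uint8, blue, green, red), "mtx" (3x3 intrinsics, pixels), "R" (3x3) and "t" (3): a world point X has camera coordinates R X + t. Camera axes: x right, y down, z forward; pixel columns grow to the right and rows downward; lengths in m; the calibration is good to about 2 mm. The wrist camera is an equidistant fisheye: a pixel r from the principal point sees the ray r / f radians off the axis. A picture is of the moment at which its call begins. There is no depth.
- r.hand_in(): hands the job in; it is judged then, once.
The state is a dict: "clock": time; "q": joint angles; "joint_vel": joint speeds; "joint_efforts": joint torques, N m; "tcp_pos": TCP position; "tcp_rot": TCP orientation; "contact_force": force on the tool from outside, world axes, zero at the start; "torque": the same for the moment, N m; "width": opening from 0.0 (shut) to 1.0 (fully open); "finger_force": force on a finger pad.
Only numpy, scipy, OpenCV 4.12 (cv2) and the standard library are available. Lean on these libraries where they do the work, as an engineer would, in place of code of your own. Each camera call takes 0.05 s, during which the arm holds its last target. There are 200 camera calls.

## Working session

There is one attempt and no reset: what is moved stays moved. The work goes in short steps, Python scripts to look and compute and a tool call to move; the robot and the scene stay as the last step left them, time stands still between calls to the robot, and variables do not carry over. Pictures are saved under pics/ and viewed, at most 10 in all, crops included, and the job is handed in when it is done.

Besides the shell and the picture viewer there is one more tool, called after "Emit:" as name(argument=value, ...), one argument or row to a line, values as JSON. play_rows: Moves the arm, as the interface text tells. Its arguments: {"type":"object","properties":{"plan":{"type":"array","items":{"type":"array","items":{"type":"array","items":{"type":"number"}}}},"jaw":{"type":"number"},"squeeze":{"type":"number"}},"required":["plan"]}

```bash
mkdir -p pics
python3 - <<'E'
from workcell import r
import cv2,pickle,numpy as np
s=r.read_state();print({k:np.round(v,3).tolist() for k,v in s.items()})
for n in("scene","side","wrist"):
    c=r.capture(n);pickle.dump(c,open(n+".pkl","wb"));cv2.imwrite(f"pics/{n}0.png",c["color"])
    print(n,c["mtx"].round(1).tolist(),c["R"].round(3).tolist(),c["t"].round(3).tolist())
E
```

```text
{'clock': 0.0, 'q': [-1.335, 0.6, -0.003, 1.6, 0.002, 0.943, -0.08], 'joint_vel': [0.0, 0.001, -0.001, -0.001, 0.001, -0.001, -0.0], 'joint_efforts': [-0.001, -76.506, 1.498, -25.235, -0.052, 0.017, 0.0], 'tcp_pos': [0.223, 0.689, 0.226], 'tcp_rot': [-3.14, 0.0, 2.829], 'contact_force': [-0.891, -0.108, 0.6], 'torque': [-0.028, -0.009, -0.033], 'finger_force': 0.0, 'width': 0.999}
scene [[519.3, 0.0, 318.1], [0.0, 519.3, 193.5], [0.0, 0.0, 1.0]] [[0.816, -0.578, -0.007], [-0.312, -0.431, -0.847], [0.486, 0.693, -0.532]] [-0.49, 0.256, 0.957]
side [[390.9, 0.0, 319.8], [0.0, 390.9, 198.3], [0.0, 0.0, 1.0]] [[-0.99, -0.141, -0.021], [-0.065, 0.574, -0.816], [0.127, -0.806, -0.577]] [0.571, 0.136, 0.843]
wrist [[309.7, 0.0, 320.8], [0.0, 309.7, 193.9], [0.0, 0.0, 1.0]] [[0.307, 0.952, -0.001], [0.914, -0.295, 0.278], [0.264, -0.087, -0.96]] [-0.725, -0.032, 0.392]
```

View pics/scene0.png

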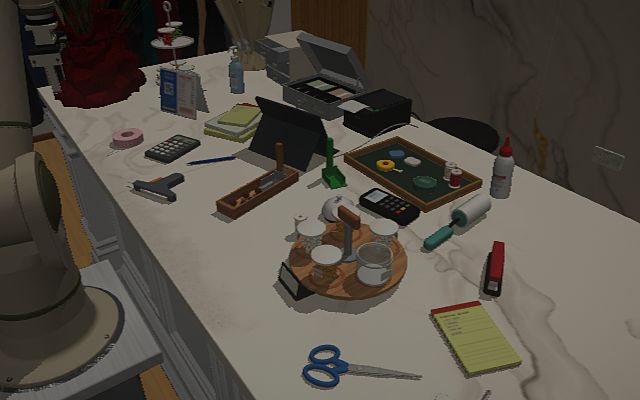

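View pics/side0.png

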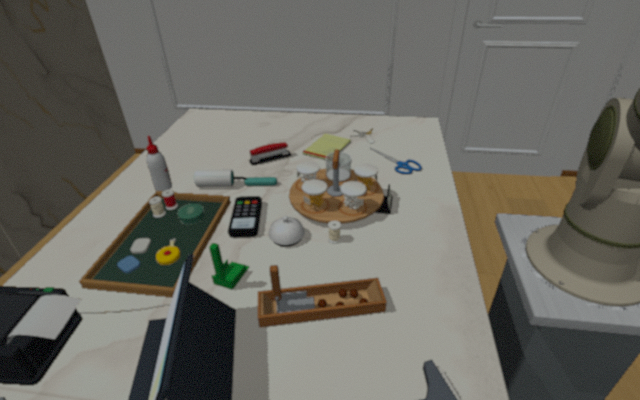

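The steel scoop with the brown handle is at scene (280,155) and side (276,280), standing in the tray. The green scoop at scene (332,165) is the decoy. The open jar is at scene (375,265); the other four have white lids. The thread is at scene (300,222), and the spools in the green box at (452,175) are lookalikes. I'll check this in a close crop.

Run:
```python
import cv2,pickle,numpy as np
a=pickle.load(open("scene.pkl","rb"))["color"][135:310,210:415];b=pickle.load(open("side.pkl","rb"))["color"][145:330,250:405]
def up(i,x0,y0,k,w):
    j=cv2.resize(i,None,fx=k,fy=k,interpolation=cv2.INTER_CUBIC);j=cv2.convertScaleAbs(j,alpha=1.5)
    for x in range(0,i.shape[1],20): cv2.putText(j,str(x0+x),(int(x*k),9),0,.32,(255,255,0));cv2.line(j,(int(x*k),0),(int(x*k),j.shape[0]),(90,90,0),1)
    for y in range(0,i.shape[0],20): cv2.putText(j,str(y0+y),(0,int(y*k)+9),0,.32,(255,255,0));cv2.line(j,(0,int(y*k)),(j.shape[1],int(y*k)),(90,90,0),1)
    return j
cv2.imwrite("pics/a.png",up(a,210,135,3.4,0));cv2.imwrite("pics/b.png",up(b,250,145,3.2,0))
```

```text
(no output)
```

View pics/a.png

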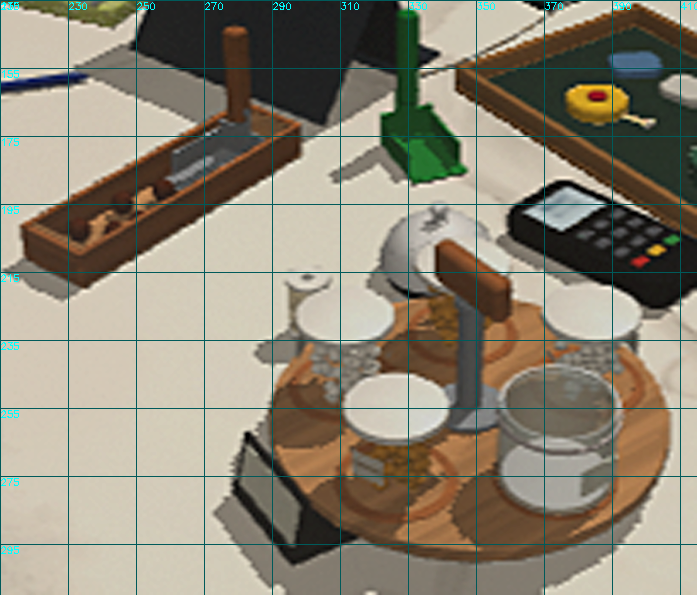

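View pics/b.png

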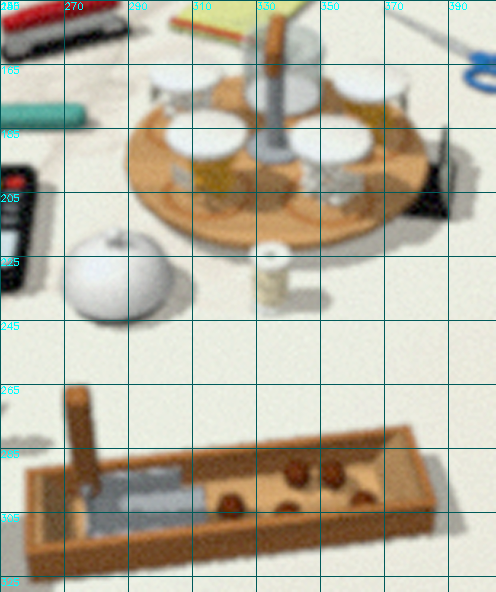

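The crops confirm the choice: the steel scoop sits in the tray with five brown toffees in front of it, and the open jar's mouth is at scene (375,253).

```bash
cat > h.py <<'E'
import numpy as np,pickle,cv2
def ray(c,p):
    d=c["R"].T@np.linalg.inv(c["mtx"])@np.array([*p,1.]);return -c["R"].T@c["t"],d
def plane(c,p,z):
    o,d=ray(c,p);return o+d*(z-o[2])/d[2]
def tri(*cp):
    A=0;b=0
    for c,p in cp:
        o,d=ray(c,p);d=d/np.linalg.norm(d);M=np.eye(3)-np.outer(d,d);A=A+M;b=b+M@o
    return np.linalg.solve(A,b)
E
python3 - <<'E'
from h import *
s=pickle.load(open("scene.pkl","rb"));d=pickle.load(open("side.pkl","rb"))
for n,c,P,z in[("tray sc",s,[(216.5,201.2),(234.1,210),(298.2,171.8),(281.5,165.9)],.03),("tray sd",d,[(378.8,278.8),(385.9,303.8),(259.4,315.3),(257.8,291.9)],.03),
 ("lids sc",s,[(311.5,227),(326.5,254.5),(384.1,227),(374.7,253.2)],.086),("lids sd",d,[(314,187.2),(353.4,188.8),(365.6,170.6),(307.2,169.4),(338.4,160.6)],.086),
 ("sweets",d,[(322,303),(342,293),(353.5,293),(340,305),(363,301)],.013),("thread sd",d,[(334,224)],.045),("bell",d,[(286,240)],.01),("thread sc",s,[(300,217)],.045)]:
    X=np.array([plane(c,p,z) for p in P]);print(n,X[:,:2].round(3).tolist(),"mean",X[:,:2].mean(0).round(3))
L=np.array([plane(s,p,.086)[:2] for p in [(311.5,227),(326.5,254.5),(384.1,227),(374.7,253.2)]])
L2=np.array([plane(d,p,.086)[:2] for p in [(314,187.2),(353.4,188.8),(365.6,170.6),(307.2,169.4),(338.4,160.6)]])
for l in(L,L2):
    x=np.linalg.lstsq(np.c_[2*l,np.ones(len(l))],(l**2).sum(1),rcond=None)[0];print("axis",x[:2].round(3),(x[2]+x[:2]@x[:2])**.5)
    print(np.degrees(np.arctan2(*(l-x[:2]).T[::-1])).round())
print("handle top",tri((s,(279.4,144.5)),(d,(273.8,267.5))).round(3))
print("holder",plane(s,(297,297),0).round(3),plane(s,(281,279),.0).round(3),tri((s,(283,262.5)),(d,(388.5,184))).round(3))
print("bar top ends",[plane(s,p,.14)[:2].round(3).tolist() for p in[(340,207.5),(357.5,218.5)]])
E
```

```text
tray sc [[0.424, 0.183], [0.441, 0.123], [0.667, 0.186], [0.647, 0.24]] mean [0.545 0.183]
tray sd [[0.44, 0.133], [0.425, 0.194], [0.652, 0.248], [0.67, 0.195]] mean [0.547 0.193]
lids sc [[0.508, -0.106], [0.48, -0.198], [0.631, -0.195], [0.559, -0.25]] mean [ 0.545 -0.187]
lids sd [[0.603, -0.093], [0.508, -0.097], [0.483, -0.184], [0.633, -0.174], [0.558, -0.228]] mean [ 0.557 -0.155]
sweets [[0.545, 0.193], [0.51, 0.163], [0.487, 0.161], [0.511, 0.193], [0.468, 0.178]] mean [0.504 0.178]
thread sd [[0.545, -0.009]] mean [ 0.545 -0.009]
bell [[0.653, 0.019]] mean [0.653 0.019]
thread sc [[0.541, -0.012]] mean [ 0.541 -0.012]
axis [ 0.555 -0.171] 0.07957756149655335
[ 126. -160.  -18.  -88.]
axis [ 0.557 -0.154] 0.07677548901105224
[  53.  130. -158.  -14.  -89.]
handle top [0.626 0.209 0.115]
holder [ 0.417 -0.186  0.   ] [ 0.419 -0.122  0.   ] [ 0.417 -0.15   0.068]
bar top ends [[0.551, -0.147], [0.555, -0.198]]
```

```bash
cat >> h.py <<'E'
from scipy.spatial.transform import Rotation as Ro
def go(pos,rpy):
    "tool-frame shift (mm) at present orientation and turn vector to reach the target"
    from workcell import r
    s=r.read_state();C=Ro.from_euler("xyz",s["tcp_rot"]);T=Ro.from_euler("xyz",rpy)
    print("t",round(s["clock"],2),"pos",np.round(s["tcp_pos"],4),"rot",np.round(s["tcp_rot"],3),"F",np.round(s["contact_force"],1),"w",round(s["width"],3),"q",np.round(s["q"],2))
    print("shift mm (present frame)",(C.inv().apply(np.array(pos)-s["tcp_pos"])*1000).round(1),"turn",(C.inv()*T).as_rotvec().round(4))
E
python3 - <<'E'
from h import *
s=pickle.load(open("scene.pkl","rb"));d=pickle.load(open("side.pkl","rb"))
print("tablet base sc",[plane(s,p,0)[:2].round(3) for p in[(250,155),(305,171),(322,158)]],"sd",[plane(d,p,0)[:2].round(3) for p in[(228,355),(235,306)]])
print("tablet top",tri((s,(327,135)),(d,(188,242))).round(3))
print("green top",tri((s,(329,139)),(d,(214,246))).round(3))
go([.626,.209,.25],[np.pi,0,1.829])
E
```

```text
tablet base sc [array([0.634, 0.398]), array([0.713, 0.223]), array([0.796, 0.258])] sd [array([0.693, 0.314]), array([0.715, 0.21 ])]
tablet top [0.779 0.187 0.122]
green top [0.754 0.165 0.111]
t 0.15 pos [0.223  0.6895 0.226 ] rot [-3.14   0.     2.829] F [-0.3 -0.8 -0.8] w 0.999 q [-1.33  0.6  -0.    1.6   0.    0.94 -0.08]
shift mm (present frame) [-531.3 -333.2  -23.6] turn [-1.000e-03  7.000e-04  9.999e-01]
```

Emit:
play_rows(
  plan=[
    [[-20,-12,-2,0,0,0],[-33,-21,-2,0,0,0],[-33,-21,-2,0,0,0],[-33,-21,-2,0,0,0],[-33,-21,-2,0,0,0],[-33,-21,-2,0,0,0],[-33,-21,-2,0,0,0],[-33,-21,-2,0,0,0],[-33,-21,-2,0,0,0],[-33,-21,-2,0,0,0],[-33,-21,-2,0,0,0],[-33,-21,-2,0,0,0]],
  ],
  jaw=0.2,
)

```text
clock: 1.15
tcp_pos: [0.5136, 0.339, 0.2507]
tcp_rot: [-3.141, -0.0, 2.829]
contact_force: [0.7, 0.8, -0.6]
width: 0.599
finger_force: 0.0
```

Emit:
play_rows(
  plan=[
    [[-33,-21,0,0,0,0],[-33,-21,0,0,0,0],[-33,-21,0,0,0,0],[-20,-12,0,0,0,0.1],[0,0,0,0,0,0.12],[0,0,0,0,0,0.12],[0,0,0,0,0,0.12],[0,0,0,0,0,0.12],[0,0,0,0,0,0.12],[0,0,0,0,0,0.12],[0,0,0,0,0,0.12],[0,0,0,0,0,0.06]],
  ],
)

```text
clock: 2.15
tcp_pos: [0.6027, 0.2329, 0.2504]
tcp_rot: [-3.141, 0.0, 1.822]
contact_force: [0.5, -0.3, -0.1]
width: 0.596
finger_force: 0.0
```

Run:
```python
from h import *
from workcell import r
go([.626,.209,.25],[np.pi,0,1.829])
c=r.capture("wrist");pickle.dump(c,open("w1.pkl","wb"))
cv2.imwrite("pics/w1.png",cv2.convertScaleAbs(c["color"],alpha=1.4));print(c["R"].round(3).tolist(),(-c["R"].T@c["t"]).round(3))
```

```text
t 2.15 pos [0.6027 0.2329 0.2504] rot [-3.141  0.     1.822] F [ 0.5 -0.3 -0.1] w 0.596 q [-0.66  0.49  0.3   1.78 -0.18  0.9  -0.02]
shift mm (present frame) [-28.9  16.6   0.4] turn [-0.0005  0.0002 -0.0067]
[[0.968, 0.249, -0.0], [0.239, -0.93, 0.278], [0.069, -0.27, -0.96]] [0.583 0.309 0.409]
```

View pics/w1.png

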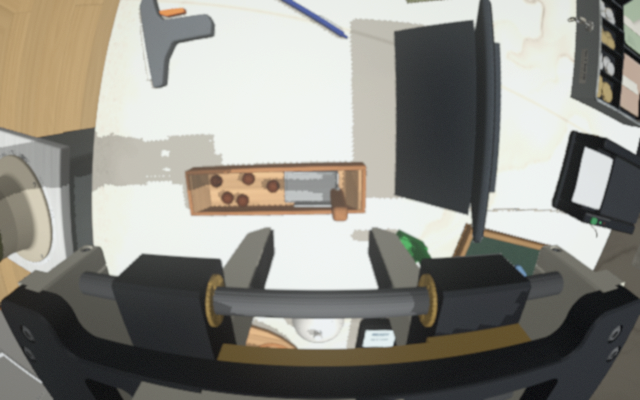

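The wrist view shows the tray with rim corners near (187,168), (363,163), (366,210) and (191,215). The handle top is at (341,217), the toffees lie between (216,181) and (273,186), and the tablet stands at x>395.

```bash
cat >> h.py <<'E'
def fray(c,p):
    f=c["mtx"][0,0];v=np.array(p)-c["mtx"][:2,2];n=np.hypot(*v);a=n/f
    return -c["R"].T@c["t"],c["R"].T@np.array([*(v/n*np.sin(a)),np.cos(a)])
def fplane(c,p,z):
    o,d=fray(c,p);return o+d*(z-o[2])/d[2]
E
python3 - <<'E'
from h import *
c=pickle.load(open("w1.pkl","rb"))
X=np.array([fplane(c,p,.03)[:2] for p in[(187,168),(191,215),(366,210),(363,163)]]);print("rim",X.round(3).tolist(),X.mean(0).round(3))
print("yaw",np.degrees(np.arctan2(*((X[2]+X[3]-X[0]-X[1])[::-1]))))
print("handle top",fplane(c,(341,216.5),.119).round(3),"base",fplane(c,(337,189),.03).round(3))
print("sweets",[fplane(c,p,.013)[:2].round(3).tolist() for p in[(216,181),(248,179),(273,186),(227,198),(242,200)]])
print("lip",fplane(c,(285,172),.005).round(3),fplane(c,(285,202),.005).round(3))
print("tablet",[fplane(c,p,0).round(3) for p in[(396,192),(472,212)]])
i=cv2.convertScaleAbs(cv2.resize(c["color"][150:235,180:375],None,fx=4,fy=4,interpolation=cv2.INTER_CUBIC),alpha=1.4);cv2.imwrite("pics/w1c.png",i)
E
```

```text
rim [[0.429, 0.193], [0.443, 0.128], [0.673, 0.196], [0.651, 0.255]] [0.549 0.193]
yaw 16.01055167984055
handle top [0.629 0.21  0.119] base [0.628 0.214 0.03 ]
sweets [[0.468, 0.18], [0.512, 0.194], [0.547, 0.193], [0.487, 0.16], [0.509, 0.162]]
lip [0.558 0.213 0.005] [0.567 0.172 0.005]
tablet [array([0.713, 0.223, 0.   ]), array([0.843, 0.224, 0.   ])]
```

View pics/w1c.png

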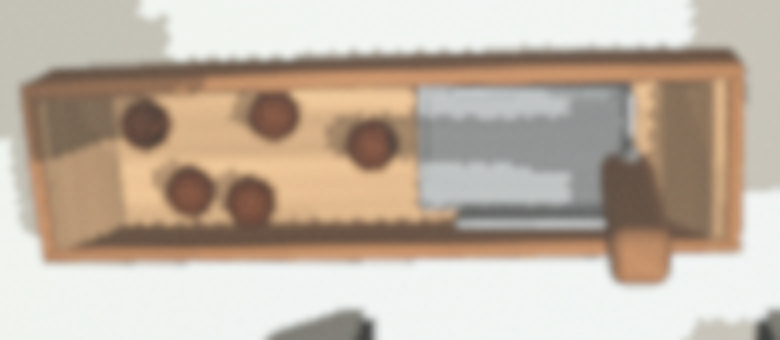

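Run:
```python
from h import *
go([.628,.212,.085],[np.pi,0,1.85])
```

```text
t 2.2 pos [0.6027 0.233  0.2503] rot [-3.141  0.     1.821] F [0.3 0.  0.2] w 0.605 q [-0.66  0.49  0.3   1.78 -0.18  0.9  -0.02]
shift mm (present frame) [-26.6  19.4 165.3] turn [-0.0005  0.0002 -0.0288]
```

Emit:
play_rows(
  plan=[
    [[-13,9.5,0,0,0,0],[-13.5,10,0,0,0,0],[0,0,20,0,0,-0.028],[0,0,25,0,0,0],[0,0,25,0,0,0],[0,0,25,0,0,0],[0,0,25,0,0,0],[0,0,20,0,0,0],[0,0,15,0,0,0],[0,0,10,0,0,0],[0,0,0,0,0,0]],
  ],
)

```text
clock: 3.12
tcp_pos: [0.6286, 0.2104, 0.0834]
tcp_rot: [-3.139, 0.001, 1.857]
contact_force: [-0.5, -0.1, 0.1]
width: 0.602
finger_force: 0.0
```

Emit:
play_rows(
  plan=[
    [[0,0,0,0,0,0],[0,0,0,0,0,0],[0,0,0,0,0,0],[0,0,0,0,0,0],[0,0,0,0,0,0],[0,0,0,0,0,0],[0,0,0,0,0,0]],
  ],
  jaw=-1,
  squeeze=30,
)

```text
clock: 3.7
tcp_pos: [0.6283, 0.2123, 0.0861]
tcp_rot: [-3.142, -0.0, 1.857]
contact_force: [-1.4, -0.2, 5.4]
width: 0.173
finger_force: 29.8
```

Run:
```python
from h import *
from workcell import r
go([.628,.212,.085],[np.pi,0,1.85])
c=r.capture("wrist");pickle.dump(c,open("w2.pkl","wb"))
i=cv2.resize(c["color"][120:300,130:430],None,fx=2.6,fy=2.6,interpolation=cv2.INTER_CUBIC)
cv2.imwrite("pics/w2.png",cv2.convertScaleAbs(i,alpha=1.4))
```

```text
t 3.7 pos [0.6283 0.2123 0.0861] rot [-3.142 -0.     1.857] F [-1.4 -0.2  5.4] w 0.173 q [-0.55  0.7   0.22  1.86 -0.25  0.6   0.11]
shift mm (present frame) [-0.2 -0.4  1.1] turn [-0.     -0.0002  0.0071]
```

View pics/w2.png

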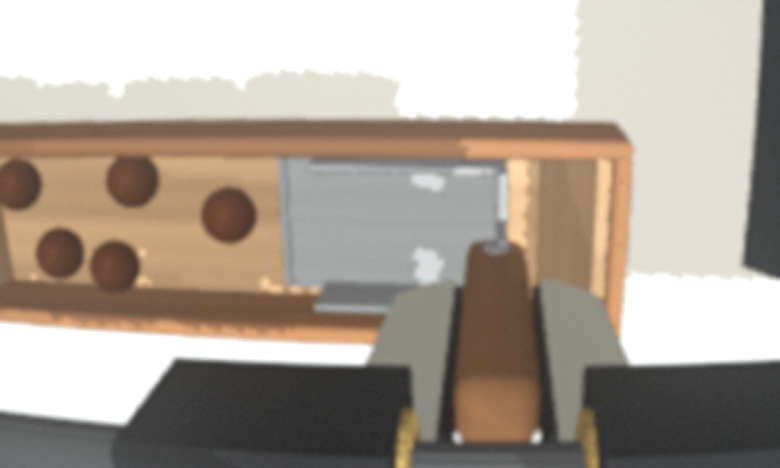

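The scoop is gripped, with 16 mm between the pads and the scoop aligned in the tray. Next I slide it towards the robot.

Emit:
play_rows(
  plan=[
    [[0,-4,0,0,0,0],[0,-7,0,0,0,0],[0,-7,0,0,0,0],[0,-7,0,0,0,0],[0,-7,0,0,0,0],[0,-7,0,0,0,0],[0,-7,0,0,0,0],[0,-7,0,0,0,0],[0,-7,0,0,0,0],[0,-7,0,0,0,0],[0,-7,0,0,0,0],[0,-5,0,0,0,0]],
  ],
)

```text
clock: 4.75
tcp_pos: [0.5525, 0.1898, 0.0861]
tcp_rot: [3.14, -0.0, 1.857]
contact_force: [1.3, 1.0, 1.6]
width: 0.174
finger_force: 29.9
```

Run:
```python
from h import *
from workcell import r
go([.628-.105*.96,.212-.105*.28,.085],[np.pi,0,1.85])
c=r.capture("wrist");pickle.dump(c,open("w3.pkl","wb"))
i=cv2.resize(c["color"][120:300,130:430],None,fx=2.6,fy=2.6,interpolation=cv2.INTER_CUBIC)
cv2.imwrite("pics/w3.png",cv2.convertScaleAbs(i,alpha=1.4))
```

```text
t 4.75 pos [0.5525 0.1898 0.0861] rot [ 3.14  -0.     1.857] F [1.3 1.  1.6] w 0.174 q [-0.56  0.63  0.2   2.05 -0.26  0.48  0.12]
shift mm (present frame) [  0.2 -26.3   1. ] turn [ 0.0014 -0.0001  0.0069]
```

View pics/w3.png

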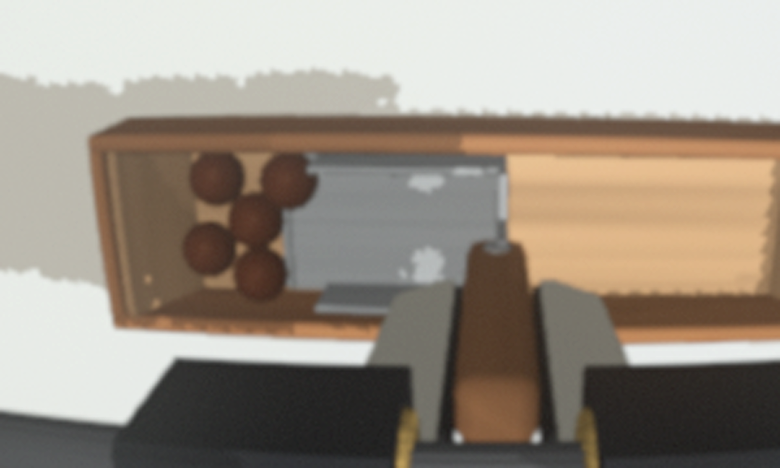

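The five toffees are gathered between the lip (x=287) and the foot of the slope (x=195), so about 29 mm of slide is left.

Emit:
play_rows(
  plan=[
    [[0,-3,0,0,0,0],[0,-3,0,0,0,0],[0,-3,0,0,0,0],[0,-3,0,0,0,0],[0,-3,0,0,0,0],[0,-3,0,0,0,0],[0,-3,0,0,0,0],[0,-2,0,0,0,0],[0,-2,0,0,0,0],[0,-2,0,0,0,0],[0,-1,0,0,0,0],[0,0,0,0,0,0]],
  ],
)

```text
clock: 5.8
tcp_pos: [0.526, 0.182, 0.086]
tcp_rot: [3.14, -0.0, 1.857]
contact_force: [4.4, 0.9, 7.0]
width: 0.168
finger_force: 29.9
```

Run:
```python
from h import *
from workcell import r
go([.628-.105*.96,.212-.105*.28,.085],[np.pi,0,1.85])
c=r.capture("wrist");pickle.dump(c,open("w4.pkl","wb"))
i=cv2.resize(c["color"][120:300,130:430],None,fx=2.6,fy=2.6,interpolation=cv2.INTER_CUBIC)
cv2.imwrite("pics/w4.png",cv2.convertScaleAbs(i,alpha=1.4))
```

```text
t 5.8 pos [0.526 0.182 0.086] rot [ 3.14  -0.     1.857] F [4.4 0.9 7. ] w 0.168 q [-0.57  0.61  0.2   2.11 -0.26  0.44  0.12]
shift mm (present frame) [0.3 1.3 1. ] turn [ 0.0015 -0.      0.0068]
```

View pics/w4.png

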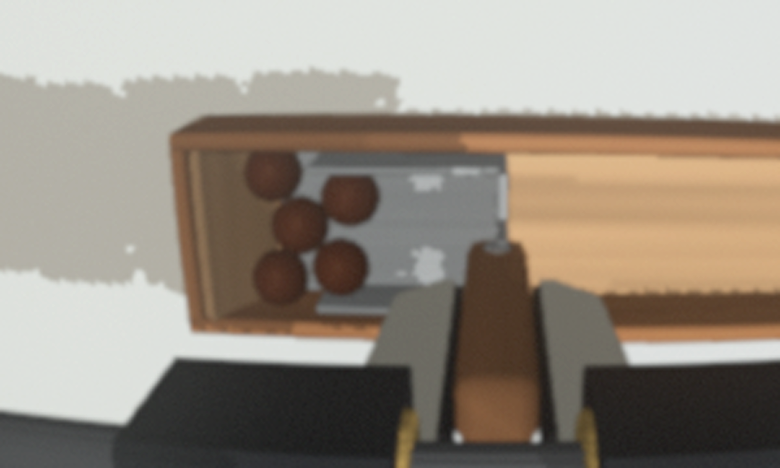

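Two toffees are in the pan (350,198) and (340,267). Three lie at the lip against the slope. I'll push a little further, then tilt back following the slope.

Emit:
play_rows(
  plan=[
    [[0,-2,0,0,0,0],[0,-1.5,0,0,0,0],[0,0,0,0,0,0],[0,1.2,0,0.044,0,0],[0,1.2,0,0.044,0,0],[0,1.2,0,0.044,0,0],[0,1.2,0,0.044,0,0],[0,1.2,0,0.044,0,0],[0,1.2,0,0.044,0,0],[0,0,0,0,0,0]],
  ],
)

```text
clock: 6.68
tcp_pos: [0.5309, 0.1834, 0.0842]
tcp_rot: [-2.877, 0.0, 1.857]
contact_force: [7.2, 1.6, 8.4]
width: 0.171
finger_force: 30.0
```

Run:
```python
from h import *
from workcell import r
go([.628-.105*.96,.212-.105*.28,.085],[np.pi,0,1.85])
c=r.capture("wrist");pickle.dump(c,open("w5.pkl","wb"))
i=cv2.resize(c["color"][120:300,130:430],None,fx=2.6,fy=2.6,interpolation=cv2.INTER_CUBIC)
cv2.imwrite("pics/w5.png",cv2.convertScaleAbs(i,alpha=1.4))
```

```text
t 6.68 pos [0.5309 0.1834 0.0842] rot [-2.877  0.     1.857] F [7.2 1.6 8.4] w 0.171 q [-0.56  0.71  0.23  1.91 -0.23  0.82  0.1 ]
shift mm (present frame) [ 0.3 -3.9  0.2] turn [-0.2646  0.0014  0.007 ]
```

View pics/w5.png

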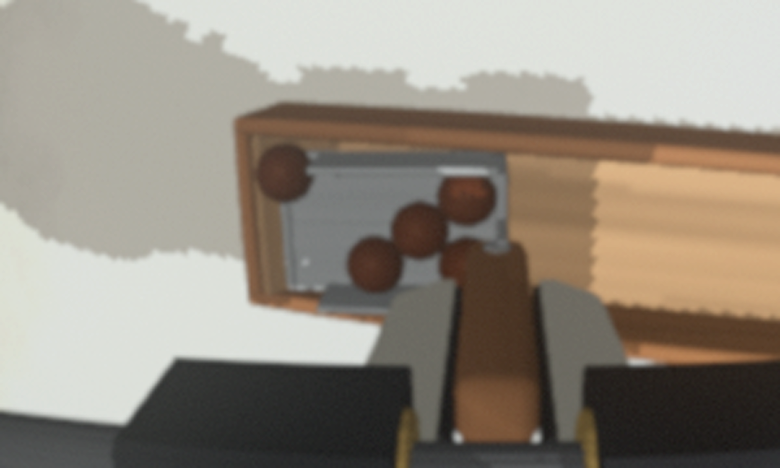

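Four toffees are in the pan. The fifth is wedged in the corner at (285,172), so I'll draw back a little to let it drop inside the tray, then lift.

Emit:
play_rows(
  plan=[
    [[0,2,-1,0,0,0],[0,3.3,-1.5,0,0,0],[0,3.3,-1.5,0,0,0],[0,3.3,-1.5,0,0,0],[0,3.3,-1.5,0,0,0],[0,3.3,-1.5,0,0,0],[0,3.3,-1.5,0,0,0],[0,3.3,-1.5,0,0,0],[0,3.3,-1.5,0,0,0],[0,2,-1,0,0,0],[0,0,0,0,0,0]],
  ],
)

```text
clock: 7.65
tcp_pos: [0.5616, 0.1924, 0.0905]
tcp_rot: [-2.878, 0.0, 1.857]
contact_force: [0.0, 0.4, -1.5]
width: 0.168
finger_force: 30.0
```

Emit:
play_rows(
  plan=[
    [[0,-1,-4,0,0,0],[0,-2,-8,0,0,0],[0,-3,-11,0,0,0],[0,-3,-11,0,0,0],[0,-3,-11,0,0,0],[0,-3,-11,0,0,0],[0,-3,-11,0,0,0],[0,-3,-11,0,0,0],[0,-3,-11,0,0,0],[0,-3,-10,0,0,0],[0,-2,-7,0,0,0],[0,-1,-3,0,0,0]],
  ],
)

```text
clock: 8.65
tcp_pos: [0.5609, 0.1922, 0.2048]
tcp_rot: [-2.879, -0.0, 1.857]
contact_force: [0.0, -0.0, -2.4]
width: 0.169
finger_force: 30.0
```

```bash
cat > balls.py <<'E'
from h import *
from workcell import r
def balls(n="wrist",roi=(0,400,0,640)):
    c=r.capture(n);y0,y1,x0,x1=roi;im=c["color"][y0:y1,x0:x1]
    h=cv2.cvtColor(im,cv2.COLOR_BGR2HSV)
    m=cv2.inRange(h,(0,90,20),(14,255,130));m=cv2.morphologyEx(m,cv2.MORPH_OPEN,np.ones((3,3)))
    k,_,st,ce=cv2.connectedComponentsWithStats(m)
    print(n,[(round(ce[i][0]+x0),round(ce[i][1]+y0),int(st[i][4]),int(st[i][2]),int(st[i][3])) for i in range(1,k) if st[i][4]>25]);return c
E
python3 - <<'E'
from balls import *
go([.62,-.24,.25],[np.pi+.26,0,1.857])
c=balls("wrist",(120,300,130,430));pickle.dump(c,open("w6.pkl","wb"))
c=balls("side",(200,340,240,420));pickle.dump(c,open("s6.pkl","wb"))
c5=pickle.load(open("w5.pkl","rb"))
h=cv2.cvtColor(c5["color"],cv2.COLOR_BGR2HSV);print([h[y,x].tolist() for x,y in[(240,186),(310,195),(291,208),(274,222),(330,225),(230,182)]])
E
```

```text
t 8.65 pos [0.5609 0.1922 0.2048] rot [-2.879 -0.     1.857] F [ 0.  -0.  -2.4] w 0.169 q [-0.58  0.59  0.27  1.76 -0.18  1.09  0.06]
shift mm (present frame) [-431.3  -74.7  -26.8] turn [-0.0025 -0.0002 -0.0002]
wrist [(280, 151, 427, 63, 31), (410, 153, 30, 10, 3), (236, 187, 102, 11, 12), (311, 240, 3082, 72, 101), (378, 201, 753, 103, 16)]
side [(334, 248, 157, 22, 16), (360, 250, 45, 8, 7), (300, 292, 26, 7, 5), (354, 309, 29, 6, 8), (331, 311, 30, 6, 6), (267, 318, 33, 8, 5)]
[[9, 107, 57], [9, 128, 64], [10, 136, 58], [9, 130, 57], [13, 127, 54], [10, 102, 60]]
```

Run:
```python
from h import *
for n in("w5","w6"):
    c=pickle.load(open(n+".pkl","rb"));g=cv2.cvtColor(c["color"][160:260,220:345],cv2.COLOR_BGR2GRAY);g=cv2.resize(g,None,fx=4,fy=4,interpolation=cv2.INTER_CUBIC)
    q=cv2.HoughCircles(g,cv2.HOUGH_GRADIENT,1,40,param1=80,param2=16,minRadius=18,maxRadius=52)
    q=q[0]/4+[220,160,0]
    print(n,[(np.round(k,1).tolist(),c["color"][int(k[1]),int(k[0])].tolist()) for k in q])
c=pickle.load(open("w6.pkl","rb"));print(fplane(c,(236,187),.013).round(3))
s=pickle.load(open("s6.pkl","rb"));print([plane(s,p,.013).round(3) for p in[(354,309),(331,311),(300,292)]])
```

```text
Traceback (most recent call last):
TypeError: 'NoneType' object is not subscriptable
```

Run:
```python
from h import *
for n in("w5","w6"):
    c=pickle.load(open(n+".pkl","rb"));im=c["color"][160:260,220:345];h=cv2.cvtColor(im,cv2.COLOR_BGR2HSV)
    m=((h[...,0]<16)&(h[...,1]>85)&(h[...,2]<85)).astype("uint8")
    print(n)
    for row in m[:80:3,::2]: print("".join(".#"[v] for v in row))
c=pickle.load(open("w6.pkl","rb"));print(fplane(c,(236,187),.013).round(3))
```

```text
w5
...............................................................
......##.#########################.#...........................
......######################################################...
................................#...###########################
..##.##################....................................####
..##...#.#.###.....#..............###.#........................
..##.######.........................................#..........
...##########..................................................
...##########..................................................
...##########..................................................
...###########...........................########..............
...##########...........................##########.............
...##.###...............................##########.............
...##.##...........................##...##########.............
....#.###.......................#################..............
....#..##......................##########...##.................
....#.###......................##########......................
....#.#.#
[... 1681 characters left out ...]
........##########......................
...............................##########......................
...........................###.#################...............
........................##############..#########....##........
........................#########.......################.......
.......................##########.......################.......
........................########.........###############.......
........................########...........#############.......
..........................####..............############.......
............................................#############......
............................................#############......
[0.406 0.122 0.013]
```

Run:
```python
from h import *
c=pickle.load(open("w6.pkl","rb"));o,d=fray(c,(236.5,187));print("cam",o.round(3),"at .465",(o+.465*d).round(3),[fplane(c,(236.5,187),z).round(3) for z in(0.009,.03,.05)])
h=cv2.cvtColor(c["color"],cv2.COLOR_BGR2HSV)
m=((h[...,0]<20)&(h[...,1]>70)).astype("uint8")
for row in m[140:280:4,190:420:3]: print("".join(".#"[v] for v in row))
from workcell import r
for n in("side","scene"):
  s=r.capture(n);pickle.dump(s,open(n+"7.pkl","wb"))
  P=s["R"]@np.array([.406,.122,.009])+s["t"];p=s["mtx"]@P/P[2];print(n,p[:2].round())
  u,v=p[:2].astype(int);h=cv2.cvtColor(s["color"],cv2.COLOR_BGR2HSV)
  m=((h[...,0]<20)&(h[...,1]>85)&(h[...,2]<110)).astype("uint8")
  for row in m[v-20:v+20,u-40:u+25]: print("".join(".#"[k] for k in row))
```

```text
cam [0.578 0.279 0.358] at .465 [ 0.387  0.103 -0.027] [array([0.405, 0.12 , 0.009]), array([0.415, 0.13 , 0.03 ]), array([0.425, 0.139, 0.05 ])]
.............................................................................
........................#######..............................................
......................#####################################..................
......................#######################################################
......................#######################################################
......................#######################################################
......................#######################################################
......................#######################################################
......................#######################################################
......................#######################################################
...............####..........................################################
..............#####..........................################################
..............####
[... 6390 characters left out ...]
........................................
.................................................................
.................................................................
.................................................................
.................................................................
.................................................................
.................................................................
.................................................................
.................................................................
.................................................................
.................................................................
```

The fifth toffee stays at the same pixel in the wrist view (236,187), so it may be riding on the lip's corner. I'll lower the scoop over the tray and recheck it.

Emit:
play_rows(
  plan=[
    [[0,0.5,2,0,0,0],[0,1.5,5,0,0,0],[0,2.4,9,0,0,0],[0,2.4,9,0,0,0],[0,2.4,9,0,0,0],[0,2.4,9,0,0,0],[0,2.4,9,0,0,0],[0,2.4,9,0,0,0],[0,2.4,9,0,0,0],[0,1.5,6,0,0,0],[0,0.5,3,0,0,0],[0,0,0,0,0,0]],
  ],
)

```text
clock: 9.85
tcp_pos: [0.5597, 0.1919, 0.121]
tcp_rot: [-2.877, 0.0, 1.857]
contact_force: [-0.6, -0.3, -1.6]
width: 0.176
finger_force: 30.0
```

```bash
cat >> balls.py <<'E'
def show(c,y0,y1,x0,x1,dy=3,dx=2):
    h=cv2.cvtColor(c["color"],cv2.COLOR_BGR2HSV);m=((h[...,0]<16)&(h[...,1]>85)&(h[...,2]<85))
    for row in m[y0:y1:dy,x0:x1:dx]: print("".join(".#"[int(v)] for v in row))
E
python3 - <<'E'
from balls import *
go([.56,.192,.12],[np.pi+.26,0,1.857])
c=r.capture("wrist");pickle.dump(c,open("w8.pkl","wb"));show(c,160,245,210,345)
E
```

```text
t 9.85 pos [0.5597 0.1919 0.121 ] rot [-2.877  0.     1.857] F [-0.6 -0.3 -1.6] w 0.176 q [-0.56  0.69  0.24  1.82 -0.21  0.93  0.09]
shift mm (present frame) [0.1 0.6 0.9] turn [-0.005   0.0001 -0.0002]
........................................#.##########################
.....#.#############..............................................##
.....#.#...#........................................................
.....#.#....##......................................................
.....#..#.##.#......................................................
.....#...###.##.....................................................
.....#..#...#.......................................................
.....#..#.###.......................................................
.........#..#.......................................................
......#.....#.......................................................
......#.##.##...............########..........########..............
......#.#..................##########........##########.............
......#....#...............##########........##########.............
[... 404 characters left out ...]
.##.......
.............................#########################....####......
............................##########.......#######################
............................##########.......#######################
............................##########.......#######################
.............................########...........################....
...............................####..............##############.....
.................................................#############......
.................................................#############......
.................................................##############.....
................................................###############.....
```

All five toffees are now in the pan. Next I lift and turn the scoop towards the jar.

Emit:
play_rows(
  plan=[
    [[0,-1,-4,0,0,0],[0,-2,-8,0,0,0],[0,-3,-12,0,0,0],[0,-4,-15,0,0,0],[0,-4,-15,0,0,0],[0,-4,-15,0,0,0],[0,-4,-15,0,0,0],[0,-4,-15,0,0,0],[0,-4,-15,0,0,0],[0,-4,-15,0,0,0],[0,-3,-10,0,0,0],[0,-1,-5,0,0,0]],
  ],
)

```text
clock: 10.9
tcp_pos: [0.5614, 0.1922, 0.2734]
tcp_rot: [-2.881, -0.0, 1.857]
contact_force: [0.3, 0.3, -1.2]
width: 0.172
finger_force: 30.0
```

Emit:
play_rows(
  plan=[
    [[0,0,0,0,0.006,0.023],[0,0,0,0,0.0125,0.046],[0,0,0,0,0.0125,0.046],[0,0,0,0,0.0125,0.046],[0,0,0,0,0.0125,0.046],[0,0,0,0,0.0125,0.046],[0,0,0,0,0.006,0.023],[0,0,0,0,0,0]],
  ],
)

```text
clock: 11.57
tcp_pos: [0.5606, 0.1918, 0.2702]
tcp_rot: [-2.877, 0.001, 1.569]
contact_force: [-1.0, -0.4, -1.9]
width: 0.172
finger_force: 30.0
```

Run:
```python
from balls import *
go([.646,-.243,.28],[np.pi+.262,0,1.571])
c=r.capture("wrist");show(c,160,245,210,345)
```

```text
t 11.57 pos [0.5606 0.1918 0.2702] rot [-2.877e+00  1.000e-03  1.569e+00] F [-1.  -0.4 -1.9] w 0.172 q [-0.59  0.53  0.34  1.7  -0.26  1.21 -0.15]
shift mm (present frame) [-434.6   80.7  -31.7] turn [-0.0028  0.0003 -0.0022]
....................................................................
....................................................................
....................................................................
....................................................................
....................................................................
....................................................................
....................................................................
....................................................................
....................................................................
....................................................................
............................########..........########............##
............................########.........###....###....#####....
............................########.........#
[... 426 characters left out ...]
..........
.............................#######.################.....##........
............................#########.........###############.......
............................##########.......################.......
............................#########.........###############.......
.............................########...........#############.......
...............................####..............############.......
.................................................#############......
.................................................#############......
.................................................#############......
.................................................#############......
```

Emit:
play_rows(
  plan=[
    [[-4,0.8,-0.3,0,0,0],[-8,1.5,-0.6,0,0,0],[-12,2.2,-0.9,0,0,0],[-17,3.2,-1.2,0,0,0],[-22,4.1,-1.6,0,0,0],[-22,4.1,-1.6,0,0,0],[-22,4.1,-1.6,0,0,0],[-22,4.1,-1.6,0,0,0],[-22,4.1,-1.6,0,0,0],[-22,4.1,-1.6,0,0,0],[-22,4.1,-1.6,0,0,0],[-22,4.1,-1.6,0,0,0]],
  ],
)

```text
clock: 12.62
tcp_pos: [0.604, -0.0281, 0.2757]
tcp_rot: [-2.878, 0.001, 1.569]
contact_force: [0.9, 0.5, -1.5]
width: 0.168
finger_force: 30.0
```

Emit:
play_rows(
  plan=[
    [[-22,4.1,-1.6,0,0,0],[-22,4.1,-1.6,0,0,0],[-22,4.1,-1.6,0,0,0],[-22,4.1,-1.6,0,0,0],[-22,4.1,-1.6,0,0,0],[-22,4.1,-1.6,0,0,0],[-22,4.1,-1.6,0,0,0],[-22,4.1,-1.6,0,0,0],[-17,3.2,-1.2,0,0,0],[-12,2.2,-0.9,0,0,0],[-8,1.5,-0.6,0,0,0],[-4,0.8,-0.3,0,0,0]],
  ],
)

```text
clock: 13.62
tcp_pos: [0.6471, -0.2432, 0.2801]
tcp_rot: [-2.877, 0.0, 1.57]
contact_force: [-0.3, 0.5, -1.6]
width: 0.168
finger_force: 30.0
```

Run:
```python
from balls import *
go([.646,-.243,.28],[np.pi+.262,0,1.571])
c=r.capture("wrist");pickle.dump(c,open("w9.pkl","wb"));show(c,175,235,225,330)
for n in("scene","side"):pickle.dump(r.capture(n),open(n+"9.pkl","wb"))
for p in[(.488,-.195),(.508,-.1),(.603,-.095),(.633,-.185)]:
    X=c["R"]@np.array([*p,.086])+c["t"];a=np.arctan2(np.hypot(*X[:2]),X[2]);print(p,(c["mtx"][:2,2]+309.7*a*X[:2]/np.hypot(*X[:2])).round())
h=cv2.cvtColor(c["color"],cv2.COLOR_BGR2HSV)
m=((h[...,1]<45)&(h[...,2]>120)).astype("uint8")
for row in m[0:250:6,60:460:4]: print("".join(".#"[v] for v in row))
```

```text
t 13.62 pos [ 0.6471 -0.2432  0.2801] rot [-2.877  0.     1.57 ] F [-0.3  0.5 -1.6] w 0.168 q [ 0.01  0.66  0.42  1.45 -0.16  1.33  0.44]
shift mm (present frame) [ 0.2 -1.1  0.4] turn [-0.0022 -0.     -0.0013]
.....................................................
.....................................................
.....................................................
.....................................................
.....................................................
.....................########.........#########......
....................##########........#########......
....................##########........#########......
....................#########.........#########......
.....................#########################.......
.............................#########....#..........
.............................#########...............
.............................##########..............
........................###..#########...####........
......................###############.########.....##
.....................#########........###############
.....................####
[... 3842 characters left out ...]
....................#######.....##..###......................#################################
..........................#######.#.......###.......................################################
..........................#######..##.#..####........................###############################
..........................########..##....####.......................#..############################
...........................########..#...########..........................#########################
...........................########################.........................########################
.......#...................###########################.......................####################...
```

Run:
```python
from balls import *
c=pickle.load(open("w9.pkl","rb"));h=cv2.cvtColor(c["color"],cv2.COLOR_BGR2HSV)
m=((h[...,1]<45)&(h[...,2]>120)).astype("uint8");m=cv2.morphologyEx(m,cv2.MORPH_OPEN,np.ones((5,5)))
k,_,st,ce=cv2.connectedComponentsWithStats(m)
P={}
for i in range(1,k):
    if 600<st[i][4]<5000: X=fplane(c,ce[i],.084);print(ce[i].round(1),st[i],X.round(4));P[i]=(ce[i],X[:2],st[i])
for name,(u,v) in dict(C=(334,53),D=(358,129)).items():
    b=min(P.values(),key=lambda q:np.hypot(*(q[0]-[u,v])));x,y,w,hh,_=b[2];q=(x+w/2,y+hh/2);print(name,q,fplane(c,q,.085).round(4))
    if name=="C":Cc=fplane(c,q,.085)[:2]
    else:Dd=fplane(c,q,.085)[:2]
mid=(Cc+Dd)/2;d=Dd-Cc;L=np.hypot(*d);n=np.array([-d[1],d[0]])/L
n=n if n@(np.array([.557,-.163])-mid)>0 else -n
ax=mid+n*.08*np.cos(np.radians(36));print("chord",L,"(.094) axis",ax.round(4))
ang=np.degrees(np.arctan2(*((np.array([Cc,Dd])-ax).T[::-1])));print(ang)
a=np.radians((ang[0]-72+ang[1])/2-72);print("jar",np.degrees(a),(ax+.08*np.array([np.cos(a),np.sin(a)])).round(4))
```

```text
[101.  60.] [  62    0   64  122 4133] [ 0.1883 -0.0518  0.084 ]
[462.6   8.4] [443   0  40  19 670] [ 0.7551 -0.0448  0.084 ]
[330.6  52.9] [ 305   28   53   51 2151] [ 0.6049 -0.1018  0.084 ]
[357.3 129.1] [ 331  103   54   53 2287] [ 0.636  -0.1899  0.084 ]
[308.3 162.4] [ 287  145   44   34 1271] [ 0.5776 -0.2313  0.084 ]
[489.2 326.3] [ 460  302   63   51 2268] [ 0.8386 -0.4453  0.084 ]
[320.  334.7] [ 297  319   48   30 1249] [ 0.5917 -0.4931  0.084 ]
C (np.float64(331.5), np.float64(53.5)) [ 0.6062 -0.1027  0.085 ]
D (np.float64(358.0), np.float64(129.5)) [ 0.637  -0.1902  0.085 ]
chord 0.09283108303857363 (.094) axis [ 0.5605 -0.168 ]
[ 55.06474454 -16.22837675]
jar -88.58181610284353 [ 0.5625 -0.248 ]
```

```bash
cat > rows.py <<'E'
from h import *
from workcell import r
off=np.array([0,-.067,.082])
def rows(lips,tilts,yaw=np.pi/2):
    s=r.read_state();p=np.array(s["tcp_pos"]);C=Ro.from_euler("xyz",s["tcp_rot"]);print("lip now",(p+C.apply(off)).round(4),s["tcp_rot"].round(3) if hasattr(s["tcp_rot"],"round") else s["tcp_rot"])
    for l,t in zip(lips,tilts):
        T=Ro.from_euler("xyz",[np.pi+t,0,yaw]);q=np.array(l)-T.apply(off)
        print((C.inv().apply(q-p)*1000).round(1).tolist(),(C.inv()*T).as_rotvec().round(3).tolist());p,C=q,T
    print("end tcp",p.round(4))
E
python3 - <<'E'
from rows import *
from scipy.interpolate import interp1d
X,Y=.577,-.248
n=np.arange(1,25)
t=np.interp(n,[0,8,22,24],[.2645,.2645,-.49,-.49])
z=np.interp(n,[0,1,7,8,14,24],[.219,.213,.135,.13,.093,.087])
x=np.interp(n,[0,8],[.562,X]);y=np.interp(n,[0,8],[-.243,Y])
rows(np.c_[x,y,z],t)
E
```

```text
lip now [ 0.5613 -0.241   0.2183] [-2.877e+00 -1.000e-03  1.572e+00]
[-2.7, 3.9, 4.5] [0.0, -0.0, 0.001]
[-0.6, 5.2, 12.1] [0.0, 0.0, 0.0]
[-0.6, 5.2, 12.1] [0.0, 0.0, 0.0]
[-0.6, 5.2, 12.1] [0.0, 0.0, 0.0]
[-0.6, 5.2, 12.1] [0.0, 0.0, 0.0]
[-0.6, 5.2, 12.1] [0.0, 0.0, 0.0]
[-0.6, 5.2, 12.1] [0.0, 0.0, 0.0]
[-0.6, 3.1, 4.3] [0.0, 0.0, 0.0]
[-0.0, -2.9, 2.5] [-0.054, 0.0, -0.0]
[0.0, -3.2, 2.5] [-0.054, 0.0, 0.0]
[-0.0, -3.6, 2.6] [-0.054, -0.0, 0.0]
[-0.0, -3.9, 2.6] [-0.054, 0.0, -0.0]
[-0.0, -4.2, 2.7] [-0.054, 0.0, 0.0]
[-0.0, -4.5, 2.7] [-0.054, 0.0, 0.0]
[-0.0, -4.5, -2.9] [-0.054, 0.0, 0.0]
[-0.0, -4.6, -2.9] [-0.054, 0.0, 0.0]
[-0.0, -4.6, -2.9] [-0.054, 0.0, 0.0]
[-0.0, -4.6, -2.9] [-0.054, 0.0, 0.0]
[-0.0, -4.7, -2.9] [-0.054, 0.0, 0.0]
[-0.0, -4.7, -2.9] [-0.054, 0.0, 0.0]
[-0.0, -4.7, -2.9] [-0.054, -0.0, -0.0]
[-0.0, -4.8, -2.9] [-0.054, 0.0, 0.0]
[0.0, -0.3, 0.5] [0.0, 0.0, 0.0]
[0.0, -0.3, 0.5] [0.0, 0.0, 0.0]
end tcp [ 0.5975 -0.248   0.1909]
```

Emit:
play_rows(
  plan=[
    [[-1.5,3,5,0,0,0],[-1,5.2,12,0,0,0],[-1,5.2,12,0,0,0],[-1,5.2,12,0,0,0],[-0.6,5.2,12,0,0,0],[-0.6,5.2,12,0,0,0],[-0.6,5.2,12,0,0,0],[-0.6,4,4.5,0,0,0],[0,0,0,0,0,0]],
  ],
)

```text
clock: 14.52
tcp_pos: [0.6628, -0.2483, 0.1893]
tcp_rot: [-2.875, -0.001, 1.571]
contact_force: [0.6, 0.4, -2.5]
width: 0.172
finger_force: 30.0
```

Run:
```python
from balls import *
from rows import rows
rows([],[])
c=r.capture("wrist");pickle.dump(c,open("w10.pkl","wb"));show(c,175,235,225,330)
h=cv2.cvtColor(c["color"],cv2.COLOR_BGR2HSV)
m=((h[...,1]<45)&(h[...,2]>110)).astype("uint8")
for row in m[110:260:4,160:380:3]: print("".join(".#"[v] for v in row))
for k in np.radians(np.arange(0,360,30)):
    X=c["R"]@np.array([.5625+.035*np.cos(k),-.248+.035*np.sin(k),.086])+c["t"];a=np.arctan2(np.hypot(*X[:2]),X[2]);print((c["mtx"][:2,2]+309.7*a*X[:2]/np.hypot(*X[:2])).round().astype(int).tolist(),end=" ")
```

```text
lip now [ 0.5766 -0.2483  0.1278] [-2.875e+00 -1.000e-03  1.571e+00]
end tcp [ 0.6628 -0.2483  0.1893]
.....................................................
.....................................................
.....................................................
.....................................................
.....................................................
.....................########.........########.......
....................##########........#########......
....................##########........####.####......
....................#########.........#########......
.....................#######..#######.########.......
.............................#########...............
.............................##########..............
.............................#########...............
........................##...#########...####........
......................###############.########.....##
.....................#########........###############
.....................#########........###############
.....................#########........###############
......................###
[... 2364 characters left out ...]
.................................##########
##........######################...................................#######
###..#...######################.....................................######
.###.....###############################............................######
..##......#############################..............................#####
#..#......#############################...............................####
##...#################################................................####
############........#################..................................###
[283, 192] [278, 174] [265, 159] [248, 154] [233, 158] [223, 171] [220, 187] [225, 204] [237, 217] [252, 223] [268, 221] [279, 210]
```

The visible bead arc matches the predicted rim, so the jar position is good. Now I pour.

Emit:
play_rows(
  plan=[
    [[0,-3,2.5,-0.054,0,0],[0,-3.3,2.5,-0.054,0,0],[0,-3.6,2.5,-0.054,0,0],[0,-3.9,2.5,-0.054,0,0],[0,-4.2,2.5,-0.054,0,0],[0,-4.5,2.5,-0.054,0,0],[0,-4.5,-2.9,-0.054,0,0],[0,-4.6,-2.9,-0.054,0,0],[0,-4.6,-2.9,-0.054,0,0],[0,-4.6,-2.9,-0.054,0,0],[0,-4.7,-2.9,-0.054,0,0],[0,-4.7,-2.9,-0.054,0,0]],
  ],
)

```text
clock: 15.57
tcp_pos: [0.6085, -0.2491, 0.1927]
tcp_rot: [2.753, 0.002, 1.571]
contact_force: [0.3, -0.4, -1.9]
width: 0.174
finger_force: 30.0
```

Emit:
play_rows(
  plan=[
    [[0,-4.7,-2.9,-0.054,0,0],[0,-4.7,-2.9,-0.054,0,0],[0,0,0,0,0,0],[0,0,0,0,0,0],[0,0,0,0,0,0],[0,0,0,0,0,0]],
  ],
)

```text
clock: 16.07
tcp_pos: [0.5994, -0.2492, 0.1933]
tcp_rot: [2.648, 0.003, 1.571]
contact_force: [0.1, -0.5, -0.4]
width: 0.168
finger_force: 30.0
```

Run:
```python
from balls import *
from rows import rows
rows([],[])
c=r.capture("wrist");pickle.dump(c,open("w11.pkl","wb"));show(c,140,250,200,345)
```

```text
lip now [ 0.5792 -0.2495  0.0894] [2.648 0.003 1.571]
end tcp [ 0.5994 -0.2492  0.1933]
......#..................................................................
......#..................................................................
......##.................................................................
.......#.................................................................
.........................................................................
.........................................................................
.........................................................................
.........................................................................
.........................................................................
........##...............................................................
.......########..........................................................
........#######..........................................................
.........######..........................................................
..............####................................
[... 1025 characters left out ...]
.................##########.......
........................................................##########.......
........................................................##########.......
.......................................................###########.......
.......................................................###########.......
......................................................#############......
......................................................#############......
......................................................##############.....
......................................................##############.....
......................................................##############.....
```

Emit:
play_rows(
  plan=[
    [[0,3,-5,0,0,0],[0,5,-9,0,0,0],[0,7,-14,0,0,0],[0,7,-14,0,0,0],[0,7,-14,0,0,0],[0,4,-8,0.06,0,0],[0,0,0,0.07,0,0],[0,0,0,0.07,0,0],[0,0,0,0.07,0,0],[0,0,0,0.07,0,0],[0,0,0,0.07,0,0],[0,0,0,0.08,0,0]],
  ],
)

```text
clock: 17.12
tcp_pos: [0.5971, -0.2477, 0.266]
tcp_rot: [-3.141, 0.003, 1.572]
contact_force: [0.6, -0.1, -1.9]
width: 0.168
finger_force: 30.0
```

Run:
```python
from balls import *
go([.59,.2009,.26],[np.pi,0,1.857])
c=r.capture("wrist");pickle.dump(c,open("w12.pkl","wb"));show(c,130,250,190,345)
s=r.capture("scene");pickle.dump(s,open("scene12.pkl","wb"))
P=s["R"]@np.array([.5625,-.248,.06])+s["t"];p=s["mtx"]@P/P[2];print(p[:2])
u,v=p[:2].astype(int);show(s,v-25,v+35,u-30,u+30,1,1)
```

```text
t 17.12 pos [ 0.5971 -0.2477  0.266 ] rot [-3.141e+00  3.000e-03  1.572e+00] F [ 0.6 -0.1 -1.9] w 0.168 q [ 0.06  0.48  0.37  1.77 -0.2   0.93  0.51]
shift mm (present frame) [448.6  -6.3   4.7] turn [-0.0008  0.0029 -0.2846]
..............................................................................
..............................................................................
..............................................................................
..............................................................................
..............................................................................
..............................................................................
..............................................................................
..............................................................................
......................................................###.....................
..........................................#####.......#####...................
..........................................######..............................
.....
[... 5273 characters left out ...]
.......##........####........
########################################.......###..........
########################################......###...........
######################################......####............
#####################################....#####..............
.###################################....#####...............
##################################...######.................
#################################..######...................
#######################################.....................
#####################################.......................
##################################..........................
################################............................
```

The toffees are visible inside the jar, at wrist (280,158) and (305,165) and scene (370,262). Now I return the scoop to the tray.

Emit:
play_rows(
  plan=[
    [[8,0,0,0,0,0],[14,0,0,0,0,0],[20,-0.5,0,0,0,0],[24,-0.5,0,0,0,0],[24,-0.5,0,0,0,0],[24,-0.5,0,0,0,0],[24,-0.5,0,0,0,0],[24,-0.5,0,0,0,0],[24,-0.5,0,0,0,0],[24,-0.5,0,0,0,0],[24,-0.5,0,0,0,0],[24,-0.5,0,0,0,0]],
  ],
)

```text
clock: 18.22
tcp_pos: [0.5898, 0.0113, 0.2649]
tcp_rot: [3.138, -0.001, 1.571]
contact_force: [-0.4, -0.2, -1.3]
width: 0.168
finger_force: 30.0
```

Emit:
play_rows(
  plan=[
    [[24,-0.5,0,0,0,0],[24,-0.5,0,0,0,0],[24,-0.5,0,0,0,0],[24,0,0,0,0,0],[24,0,0,0,0,0],[24,0,0,0,0,0],[22,0,0,0,0,-0.04],[14,0,0,0,0,-0.05],[8,0,0,0,0,-0.05],[0,0,0,0,0,-0.05],[0,0,0,0,0,-0.05],[0,0,0,0,0,-0.045]],
  ],
)

```text
clock: 19.22
tcp_pos: [0.5879, 0.1974, 0.2646]
tcp_rot: [3.139, 0.001, 1.862]
contact_force: [-0.5, -0.8, -0.9]
width: 0.171
finger_force: 30.0
```

Emit:
play_rows(
  plan=[
    [[0,0,10,0,0,0],[0,0,15,0,0,0],[0,0,20,0,0,0],[0,0,20,0,0,0],[0,0,20,0,0,0],[0,0,10,0,0,0],[0,0,5,0,0,0],[0,0,0,0,0,0]],
  ],
)

```text
clock: 19.88
tcp_pos: [0.5881, 0.1969, 0.1634]
tcp_rot: [3.141, 0.001, 1.856]
contact_force: [0.3, 0.5, -1.4]
width: 0.173
finger_force: 30.0
```

Run:
```python
from h import *
go([.59,.2009,.087],[np.pi,0,1.857])
```

```text
t 19.88 pos [0.5881 0.1969 0.1634] rot [3.141e+00 1.000e-03 1.856e+00] F [ 0.3  0.5 -1.4] w 0.173 q [-0.56  0.56  0.22  1.92 -0.18  0.69  0.05]
shift mm (present frame) [ 3.3  2.9 76.4] turn [ 0.0003  0.001  -0.0013]
```

Emit:
play_rows(
  plan=[
    [[3.3,2,0,0,0,0],[0,0,12,0,0,0],[0,0,15,0,0,0],[0,0,15,0,0,0],[0,0,10,0,0,0],[0,0,8,0,0,0],[0,0,6,0,0,0],[0,0,5,0,0,0],[0,0,4,0,0,0],[0,0,0,0,0,0]],
  ],
)

```text
clock: 20.72
tcp_pos: [0.5897, 0.201, 0.0889]
tcp_rot: [3.14, 0.001, 1.856]
contact_force: [-0.2, 0.2, -1.3]
width: 0.168
finger_force: 30.0
```

Run:
```python
from balls import *
go([.59,.2009,.086],[np.pi,0,1.857])
```

```text
t 20.72 pos [0.5897 0.201  0.0889] rot [3.140e+00 1.000e-03 1.856e+00] F [-0.2  0.2 -1.3] w 0.168 q [-0.54  0.66  0.18  1.96 -0.21  0.54  0.07]
shift mm (present frame) [-0.1  0.3  2.9] turn [ 0.0015  0.0007 -0.0011]
```

Clean entry with no contact forces. Now the last 3 mm, then release.

Emit:
play_rows(
  plan=[
    [[0,0,1.5,0,0,0],[0,0,1.5,0,0,0],[0,0,0.5,0,0,0],[0,0,0,0,0,0]],
  ],
)

```text
clock: 21.05
tcp_pos: [0.59, 0.2011, 0.0863]
tcp_rot: [3.139, 0.001, 1.856]
contact_force: [0.1, -0.3, -1.0]
width: 0.173
finger_force: 30.0
```

Emit:
play_rows(
  plan=[
    [[0,0,0,0,0,0],[0,0,0,0,0,0],[0,0,0,0,0,0],[0,0,0,0,0,0],[0,0,0,0,0,0],[0,0,-10,0,0,0],[0,0,-20,0,0,0],[0,0,-30,0,0,0],[0,0,-35,0,0,0],[0,0,-35,0,0,0],[0,0,-30,0,0,0],[0,0,-20,0,0,0]],
  ],
  jaw=0.2,
)

```text
clock: 22.05
tcp_pos: [0.5901, 0.201, 0.2701]
tcp_rot: [3.136, 0.0, 1.856]
contact_force: [0.4, -0.6, 0.4]
width: 0.597
finger_force: 0.0
```

Run:
```python
from balls import *
c=r.capture("wrist");pickle.dump(c,open("w13.pkl","wb"))
h=cv2.cvtColor(c["color"],cv2.COLOR_BGR2HSV);g=(h[...,1]<40)&(h[...,2]<150)&(h[...,2]>50);br=(h[...,0]<22)&(h[...,1]>80)
for y in range(140,260,4): print("".join("o" if g[y,x] else "#" if br[y,x] else "." for x in range(150,420,3)))
for q in[(0.5897,.201,.119),(.5897-.067*.96,.201-.067*.28,.007)]:
    X=c["R"]@np.array(q)+c["t"];a=np.arctan2(np.hypot(*X[:2]),X[2]);print((c["mtx"][:2,2]+309.7*a*X[:2]/np.hypot(*X[:2])).round())
go([.5605,-.168,.22],[np.pi,0,np.radians(91.4)])
```

```text
oooooooooooooooooooo...ooooooooooooooooooooooooooooooooooooooooooooooooooooooooooooooo....
ooo..oooooooooooo.##########################################################.ooooooooo....
ooo...ooooooooooo.##.###################.o........ooooo...###################ooooooooo....
ooooooooooooooooo.##...#################.ooooooooooooooooo###################ooooooooo....
ooooooooooooooooo.##...#################.ooooooooooooooooo##################.ooooooooo....
oooooooooooooooooo##...#################.ooooooooooooooooo##################.ooooooooo....
oooooooooooooooooo##..##################.ooooooooooooooooo##################.ooooooooo....
.ooooooooooooooooo##.###################.oooooooooooooo...##################.ooooooooo....
ooo..ooooooooooooo##.####################oooooooooooooo....#################.ooooooooo....
................oo##..###################oooooooooooooo#####################oo.oooooooooo.
.................o#######################oooooooooooooo#####################..............
...................########################.oooo.......#####################..............
........
[... 1173 characters left out ...]
.
...............................ooooooooo.o...............................o.oooooooo.......
..............................ooooooooo..o...............................o..oooooooo......
.............................oooooooooo..o...............................o..ooooooooo.....
............................oooooooooo...o...............................o...ooooooooo....
...oooooooooooo............ooooooooooo...o...............................o...oooooooooo.o.
[320. 183.]
[272. 164.]
t 22.1 pos [0.5915 0.2013 0.273 ] rot [ 3.132e+00 -1.000e-03  1.855e+00] F [1.  0.4 2.7] w 0.6 q [-0.6   0.43  0.26  1.81 -0.14  0.91  0.01]
shift mm (present frame) [-345.8 -133.9   51.5] turn [ 0.0097 -0.0018  0.2601]
```

The scoop stands flat in the tray and no toffees are left behind. On to the carousel.

Emit:
play_rows(
  plan=[
    [[-15,-6,0,0,0,0],[-31,-12,0,0,0,0],[-31,-12,0,0,0,0],[-31,-12,0,0,0,0],[-31,-12,0,0,0,0],[-31,-12,0,0,0,0],[-31,-12,0,0,0,0],[-31,-12,0,0,0,0],[-31,-12,0,0,0,0],[-31,-12,0,0,0,0],[-31,-12,0,0,0,0],[-21,-8,0,0,0,0]],
  ],
)

```text
clock: 23.1
tcp_pos: [0.556, -0.173, 0.2653]
tcp_rot: [3.142, 0.001, 1.853]
contact_force: [0.4, -0.1, -0.8]
width: 0.599
finger_force: 0.0
```

Emit:
play_rows(
  plan=[
    [[0,0,0,0,0,0.09],[0,0,0,0,0,0.09],[0,0,0,0,0,0.08],[0,0,0,0,0,0]],
  ],
)

```text
clock: 23.43
tcp_pos: [0.5568, -0.1696, 0.2651]
tcp_rot: [3.141, 0.0, 1.591]
contact_force: [1.0, -0.9, 0.1]
width: 0.601
finger_force: 0.0
```

Run:
```python
from balls import *
go([.5605,-.168,.22],[np.pi,0,np.radians(91.4)])
c=r.capture("wrist");pickle.dump(c,open("w14.pkl","wb"))
def pr(q):
    X=c["R"]@np.array(q)+c["t"];a=np.arctan2(np.hypot(*X[:2]),X[2]);return (c["mtx"][:2,2]+309.7*a*X[:2]/np.hypot(*X[:2])).round().astype(int).tolist()
print("holder pred",pr((.417,-.19,.0)),pr((.417,-.12,0)),pr((.417,-.19,.043)),pr((.417,-.12,.043)),"bar",pr((.5605,-.137,.14)),pr((.5605,-.199,.14)))
h=cv2.cvtColor(c["color"],cv2.COLOR_BGR2HSV)
for y in range(90,260,3): print(y,"".join("#" if h[y,x,2]<45 else "-" if h[y,x,2]<110 else "." for x in range(90,260,2)))
```

```text
t 23.43 pos [ 0.5568 -0.1696  0.2651] rot [3.141 0.    1.591] F [ 1.  -0.9  0.1] w 0.601 q [-0.07  0.4   0.38  1.91 -0.19  0.87  0.42]
shift mm (present frame) [ 1.6  3.7 45.1] turn [ 0.0002  0.0001 -0.0042]
holder pred [224, 176] [223, 128] [215, 184] [212, 130] bar [326, 156] [325, 219]
90 -#------------.......................................................................
93 -#------------.......................................................................
96 --------------.......................................................................
99 --------------.......................................................................
102 --------------....................................................................-..
105 -#------------..................................................................---..
108 --------------.................................................................---...
111 --------------.................................................................--....
114 --------------................................................................---....
117 
[... 3615 characters left out ...]
...............................................................-------
240 .............................................................................--------
243 ............................................................................---------
246 .----......................................................................----------
249 -------...................................................................-----------
252 -------..................................................................------------
255 -------..................-###----------..............-------...........--------------
258 --------...............-########################----#-----------......---------------
```

Run:
```python
from balls import *
c=pickle.load(open("w14.pkl","rb"));v=cv2.cvtColor(c["color"],cv2.COLOR_BGR2HSV)[...,2].astype(float)
E=[]
for y in range(128,192):
    row=v[y,200:232];k=np.where(row<115)[0]
    if len(k) and k[0]>0: i=k[0];E.append((200+i-(115-row[i])/(row[i-1]-row[i]+1e-9),y))
E=np.array(E);print(E[::6].round(1).tolist(),E[0],E[-1])
ax=np.array([.5605,-.168])
for z in(0,.02,.043,.05):
    P=np.array([fplane(c,e,z)[:2] for e in E]);mid=(P[0]+P[-1])/2;k=np.polyfit(P[6:-6,1],P[6:-6,0],1)[0]
    d=mid-ax;print(z,"ends",P[0].round(4),P[-1].round(4),"len",np.hypot(*(P[0]-P[-1])).round(4),"psi edge",np.degrees(-np.arctan(k)).round(2),"dist",np.hypot(*d).round(4),"psi mid",(np.degrees(np.arctan2(d[1],d[0]))%360-180).round(2))
# bar: brown component near (326,187)
h=cv2.cvtColor(c["color"],cv2.COLOR_BGR2HSV)
for y in range(135,235,3): print(y,"".join("#" if (h[y,x,0]<16 and h[y,x,1]>110 and h[y,x,2]<190) else "." for x in range(290,370,1)))
```

```text
[[219.8, 128.0], [217.1, 134.0], [216.9, 140.0], [216.7, 146.0], [216.5, 152.0], [216.4, 158.0], [216.2, 164.0], [216.2, 170.0], [216.1, 176.0], [216.0, 182.0], [217.0, 188.0]] [219.78947368 128.        ] [217. 188.]
0 ends [ 0.4127 -0.1201] [ 0.4041 -0.208 ] len 0.0883 psi edge -4.18 dist 0.1521 psi mid -1.5
0.02 ends [ 0.4194 -0.1187] [ 0.4112 -0.2024] len 0.0841 psi edge -4.18 dist 0.1454 psi mid -2.93
0.043 ends [ 0.4271 -0.1171] [ 0.4194 -0.1961] len 0.0794 psi edge -4.18 dist 0.1377 psi mid -4.74
0.05 ends [ 0.4295 -0.1166] [ 0.4219 -0.1942] len 0.0779 psi edge -4.18 dist 0.1354 psi mid -5.33
135 ..............####................................###...........................
138 ............###......................................###........................
141 ........##...............................................###....................
144 ................................................................................
147 ................................................................................
150 .................................................................
[... 1695 characters left out ...]
....................
213 .............................###########........................................
216 ................................................................................
219 ................................................................................
222 ...................#####........................................................
225 ..............................................#..##.............................
228 .................................................#..............................
231 ................................................................................
234 ...................#####........................................................
```

Run:
```python
from balls import *
c=pickle.load(open("w14.pkl","rb"))
for p in[(324.3,155.5),(324.5,215.5),(324.4,185.5)]:print(fplane(c,p,.14).round(4))
go([.56,-.167,.118],[np.pi,0,np.radians(91.4)])
```

```text
[ 0.5588 -0.1362  0.14  ]
[ 0.5603 -0.1952  0.14  ]
[ 0.5595 -0.165   0.14  ]
t 23.48 pos [ 0.557  -0.1693  0.2652] rot [3.141 0.    1.596] F [-0.1  0.8  0.3] w 0.6 q [-0.07  0.4   0.38  1.91 -0.19  0.87  0.43]
shift mm (present frame) [  2.3   3.  147.2] turn [0.0003 0.0002 0.0012]
```

Emit:
play_rows(
  plan=[
    [[2.3,3,10,0,0,0],[0,0,20,0,0,0],[0,0,25,0,0,0],[0,0,25,0,0,0],[0,0,25,0,0,0],[0,0,20,0,0,0],[0,0,12,0,0,0],[0,0,7,0,0,0],[0,0,3,0,0,0],[0,0,0,0,0,0]],
  ],
)

```text
clock: 24.32
tcp_pos: [0.5614, -0.1664, 0.1187]
tcp_rot: [3.14, 0.0, 1.596]
contact_force: [0.1, -1.2, 0.5]
width: 0.596
finger_force: 0.0
```

Emit:
play_rows(
  plan=[
    [[0,0,0,0,0,0],[0,0,0,0,0,0],[0,0,0,0,0,0],[0,0,0,0,0,0],[0,0,0,0,0,0],[0,0,0,0,0,0],[0,0,0,0,0,0]],
  ],
  jaw=-1,
  squeeze=30,
)

```text
clock: 24.9
tcp_pos: [0.5598, -0.1663, 0.119]
tcp_rot: [-3.141, -0.001, 1.596]
contact_force: [-4.5, 0.3, 5.9]
width: 0.216
finger_force: 30.0
```

Run:
```python
from h import *
go([.56,-.167,.118],[np.pi,0,np.radians(-4.4)])
```

```text
t 24.9 pos [ 0.5598 -0.1663  0.119 ] rot [-3.141e+00 -1.000e-03  1.596e+00] F [-4.5  0.3  5.9] w 0.216 q [ 0.    0.59  0.28  2.03 -0.29  0.56  0.51]
shift mm (present frame) [-0.7  0.2  1. ] turn [-1.0000e-03  1.0000e-04  1.6724e+00]
```

Emit:
play_rows(
  plan=[
    [[0,0,0,0,0,0],[0,0,0,0,0,0],[0,0,0,0,0,0]],
  ],
)

```text
clock: 25.15
tcp_pos: [0.5597, -0.1663, 0.119]
tcp_rot: [-3.141, -0.001, 1.596]
contact_force: [-5.1, 0.1, 5.7]
width: 0.213
finger_force: 30.0
```

Run:
```python
from balls import *
go([.56,-.167,.118],[np.pi,0,np.radians(-4.4)])
c=r.capture("wrist");pickle.dump(c,open("w15.pkl","wb"));h=cv2.cvtColor(c["color"],cv2.COLOR_BGR2HSV)
for y in range(150,300,4): print(y,"".join("#" if (h[y,x,0]<16 and h[y,x,1]>110 and h[y,x,2]<190) else "o" if h[y,x,1]<50 and h[y,x,2]<130 else "." for x in range(270,380,1)))
```

```text
t 25.15 pos [ 0.5597 -0.1663  0.119 ] rot [-3.141e+00 -1.000e-03  1.596e+00] F [-5.1  0.1  5.7] w 0.213 q [ 0.    0.59  0.28  2.03 -0.29  0.56  0.51]
shift mm (present frame) [-0.7  0.2  1. ] turn [-1.0000e-03  1.0000e-04  1.6724e+00]
150 .......................#######..........................................#######..o............................
154 .....................#######...............................................######..o..........................
158 ...................#####......................................................######.o........................
162 ...............####.................................................................###.o.....................
166 ..............................................................................................................
170 ..............................................................................................................
174 ..............................................................................................................
178 .......................................ooooooooooooooooo
[... 2804 characters left out ...]
oooooooooo
278 oooooo.......oooooooooooooooo..o..ooo..########################.oooooooooo.ooooooooooooooo.......ooooooooooooo
282 ooooo.........ooooooooooo.ooo.oooooooo.#######################.ooo...ooooo.ooooooooooooo..........oooooooooooo
286 oooo...........ooooooooooooo.......oo..#######################.ooooooooooooooooooooooooo..........oooooooooooo
290 ooo..........oooooooooooooooooooooooooo.......................oooooooooooooooooooooooooooo.........ooooooooooo
294 ooo........ooooooooooooooooooooooooooooooooooooooooooooooooooooooooooooooooooooooooooooooooo.......ooooooooooo
298 ooo.......oooooooooooooooooooooooooooooooooooooooooooooooooooooooooooooooooooooooooooooooooo.......ooooooooooo
```

The pads stopped at 20 mm, so the tips are probably on the wider column just under the bar. I'll open, raise 6 mm and regrip.

Emit:
play_rows(
  plan=[
    [[0,0,0,0,0,0],[0,0,0,0,0,0],[0,0,-3,0,0,0],[0,0,-3,0,0,0],[0,0,0,0,0,0]],
  ],
  jaw=-0.2,
)

```text
clock: 25.62
tcp_pos: [0.562, -0.1664, 0.1255]
tcp_rot: [3.138, 0.0, 1.596]
contact_force: [-0.1, -0.2, 0.1]
width: 0.401
finger_force: 0.0
```

Emit:
play_rows(
  plan=[
    [[0,0,0,0,0,0],[0,0,0,0,0,0],[0,0,0,0,0,0],[0,0,0,0,0,0],[0,0,0,0,0,0],[0,0,0,0,0,0]],
  ],
  jaw=-1,
  squeeze=35,
)

```text
clock: 26.12
tcp_pos: [0.5597, -0.1664, 0.1247]
tcp_rot: [-3.141, -0.001, 1.595]
contact_force: [-5.2, 0.6, 4.1]
width: 0.144
finger_force: 35.0
```

Run:
```python
from h import *
go([.56,-.167,.125],[np.pi,0,np.radians(-4.4)])
```

```text
t 26.12 pos [ 0.5597 -0.1664  0.1247] rot [-3.141e+00 -1.000e-03  1.595e+00] F [-5.2  0.6  4.1] w 0.144 q [-0.    0.58  0.28  2.03 -0.29  0.57  0.51]
shift mm (present frame) [-0.7  0.3 -0.3] turn [-1.2000e-03  3.0000e-04  1.6721e+00]
```

The bar is now gripped at 13.4 mm. I'll turn it clockwise by 1.67 rad, easing the 2 mm offset.

Emit:
play_rows(
  plan=[
    [[0,-1,0,0,0,0.03],[0,-1,0,0,0,0.06],[0,0,0,0,0,0.09],[0,0,0,0,0,0.1],[0,0,0,0,0,0.1],[0,0,0,0,0,0.1],[0,0,0,0,0,0.1],[0,0,0,0,0,0.1],[0,0,0,0,0,0.1],[0,0,0,0,0,0.1],[0,0,0,0,0,0.1],[0,0,0,0,0,0.1]],
  ],
)

```text
clock: 27.12
tcp_pos: [0.5616, -0.1675, 0.1247]
tcp_rot: [3.136, -0.003, 0.51]
contact_force: [7.5, -5.8, -11.9]
width: 0.151
finger_force: 35.0
```

Emit:
play_rows(
  plan=[
    [[0,0,0,0,0,0.1],[0,0,0,0,0,0.1],[0,0,0,0,0,0.1],[0,0,0,0,0,0.1],[0,0,0,0,0,0.08],[0,0,0,0,0,0.06],[0,0,0,0,0,0.03],[0,0,0,0,0,0.02],[0,0,0,0,0,0],[0,0,0,0,0,0]],
  ],
)

```text
clock: 27.95
tcp_pos: [0.5619, -0.1687, 0.1247]
tcp_rot: [3.136, -0.006, -0.076]
contact_force: [8.2, -8.6, -13.1]
width: 0.148
finger_force: 35.0
```

Run:
```python
from balls import *
go([.56,-.167,.125],[np.pi,0,np.radians(-4.4)])
for n in("scene","side","wrist"):pickle.dump(r.capture(n),open(n+"16.pkl","wb"))
w=pickle.load(open("wrist16.pkl","rb"));h=cv2.cvtColor(w["color"],cv2.COLOR_BGR2HSV)
ax=np.array([.56,-.167])
m=((h[...,1]<45)&(h[...,2]>120)).astype("uint8");m=cv2.morphologyEx(m,cv2.MORPH_OPEN,np.ones((5,5)))
k,_,st,ce=cv2.connectedComponentsWithStats(m)
for i in range(1,k):
    if 600<st[i][4]<9000:
        x,y,W,H,_=st[i];X=fplane(w,(x+W/2,y+H/2),.085);d=X[:2]-ax;print((x,y,W,H),X.round(3),"r",np.hypot(*d).round(3),"ang",np.degrees(np.arctan2(d[1],d[0])).round(1))
print("lids expected at",[(175.6+72*j+180)%360-180 for j in range(1,5)])
```

```text
t 27.95 pos [ 0.5619 -0.1687  0.1247] rot [ 3.136 -0.006 -0.076] F [  8.2  -8.6 -13.1] w 0.148 q [-0.29  0.69  0.77  2.05 -0.76  0.7  -0.68]
shift mm (present frame) [-2.  -1.6 -0.3] turn [ 0.0052 -0.0065  0.0007]
(np.int32(129), np.int32(0), np.int32(36), np.int32(28)) [ 0.723 -0.056  0.085] r 0.197 ang 34.2
(np.int32(0), np.int32(211), np.int32(45), np.int32(87)) [0.537 0.164 0.085] r 0.332 ang 93.9
(np.int32(121), np.int32(303), np.int32(66), np.int32(44)) [ 0.468 -0.006  0.085] r 0.186 ang 119.9
(np.int32(489), np.int32(303), np.int32(33), np.int32(46)) [ 0.435 -0.337  0.085] r 0.211 ang -126.3
lids expected at [-112.39999999999998, -40.39999999999998, 31.600000000000023, 103.60000000000002]
```

Run:
```python
from balls import *
ax=np.array([.56,-.167])
L=[ax+.08*np.array([np.cos(a),np.sin(a)]) for a in np.radians([175.6,-112.4,-40.4,31.6,103.6])]
for n in("scene","side"):
    s=pickle.load(open(n+"16.pkl","rb"));h=cv2.cvtColor(s["color"],cv2.COLOR_BGR2HSV)
    ps=[]
    for l in L:
        X=s["R"]@np.array([*l,.085])+s["t"];p=s["mtx"]@X/X[2];ps.append(p[:2].round().astype(int).tolist())
    print(n,ps)
    for y in range(min(p[1] for p in ps)-14,max(p[1] for p in ps)+22,2): print(y,"".join("#" if h[y,x,1]<45 and h[y,x,2]>135 else "b" if h[y,x,2]<45 else "." for x in range(min(p[0] for p in ps)-25,max(p[0] for p in ps)+25)))
w=pickle.load(open("wrist16.pkl","rb"))
h=cv2.cvtColor(w["color"],cv2.COLOR_BGR2HSV)
for l in L:
    X=w["R"]@np.array([*l,.085])+w["t"];a=np.arctan2(np.hypot(*X[:2]),X[2]);print((w["mtx"][:2,2]+309.7*a*X[:2]/np.hypot(*X[:2])).round().astype(int).tolist(),end=" ")
print()
for y in range(100,300,6): print(y,"".join("#" if h[y,x,1]<45 and h[y,x,2]>125 else "." for x in range(150,500,4)))
```

```text
scene [[315, 245], [360, 257], [388, 235], [362, 213], [320, 218]]
199 #####################################.......##.........bbbb.......bbb.................................bbbbb.bbbb...........
201 ###################################........#...........bbbb.......................................bbbbbbbbbbbbbbbbbb.......
203 ##################################.........##..###.....bbbb...............bb..................bbbbbb....bbbbbbb..bbbbbbbb..
205 #################################...............#......bbbb...............b............bbbbbbbbbb..bbbbbbbb...bbbbb.....bbb
207 ################################.......................bbbb.......................bbbbbbbbbbbbbb..bbbbbbbbbbbbbb...bbbbbbbb
209 ###############################........................bbbb...................###..bbbbbbbbbbbbbbbbbb...bbbbbb.....bbbbbbbb
211 ###############################.......................bbb..............b.##########..bbbbbbbbbbbbbbbbbbbbb.....bbbbbbbbbbbb
213 #############.########################.................................b.############..bbbbbbbbbbbbbbbbbbbb..bbbbbbbbbbbbbb
215 #####
[... 10580 characters left out ...]
....................#############################
262 ############...............................................................#############
268 ###########.................................................................############
274 ##########...................................................................###########
280 ...######.....................................................................######....
286 ........................................................................................
292 ........................................................................................
298 ........................................................................................
```

Emit:
play_rows(
  plan=[
    [[0,0,0,0,0,0],[0,0,0,0,0,0],[0,0,0,0,0,0],[0,0,0,0,0,0],[0,0,0,0,0,0],[0,0,0,0,0,0]],
  ],
)

```text
clock: 28.6
tcp_pos: [0.5619, -0.1687, 0.1247]
tcp_rot: [3.137, -0.007, -0.076]
contact_force: [8.3, -8.8, -12.7]
width: 0.146
finger_force: 35.0
```

Run:
```python
from balls import *
go([.56,-.167,.125],[np.pi,0,np.radians(-4.4)])
for n,f in(("scene","scene"),("side","side")):
    a=pickle.load(open(f+".pkl","rb"))["color"];b=r.capture(n)["color"]
    out=[]
    for im in(a,b):
        h=cv2.cvtColor(im,cv2.COLOR_BGR2HSV);m=((h[...,0]<16)&(h[...,1]>85)&(h[...,2]<110)).astype("uint8")
        k,_,st,ce=cv2.connectedComponentsWithStats(m);out.append([(int(ce[i][0]),int(ce[i][1]),int(st[i][4])) for i in range(1,k) if 12<st[i][4]<150])
    print(n,"new blobs",[q for q in out[1] if all(np.hypot(q[0]-p[0],q[1]-p[1])>4 for p in out[0])])
    s=pickle.load(open(f+".pkl","rb"))
    for nm,q in dict(jar=(.480,-.161,.05),bell=(.653,.019,.03),thread=(.543,-.01,.02)).items():
        X=s["R"]@np.array(q)+s["t"];p=(s["mtx"]@X/X[2])[:2].astype(int);d=cv2.absdiff(a,b)[p[1]-12:p[1]+12,p[0]-12:p[0]+12];print(nm,p,"diff",d.mean().round(1))
```

```text
t 28.6 pos [ 0.5619 -0.1687  0.1247] rot [ 3.137 -0.007 -0.076] F [  8.3  -8.8 -12.7] w 0.146 q [-0.29  0.69  0.77  2.05 -0.76  0.7  -0.68]
shift mm (present frame) [-2.  -1.6 -0.3] turn [ 0.0051 -0.0066  0.0008]
scene new blobs [(361, 3, 80), (42, 14, 133), (294, 25, 51), (360, 214, 17), (356, 225, 15), (306, 234, 22), (315, 254, 18)]
jar [315 259] diff 39.2
bell [331 200] diff 16.1
thread [300 225] diff 21.5
side new blobs [(342, 159, 73), (326, 158, 35), (381, 198, 26), (319, 197, 73), (353, 208, 81), (373, 202, 17), (361, 210, 23), (198, 253, 13), (95, 268, 32)]
jar [365 187] diff 33.8
bell [285 233] diff 2.8
thread [334 232] diff 3.0
```

```bash
python3 -c "
from workcell import r
print(r.hand_in())"
```

```text
the job is handed in; nothing more can be done
None
```

I scooped all five toffees and tipped them into the open jar, set the scoop upright in the tray, then turned the carousel to put the jar behind the label holder (front direction good to about 1°) and handed in still gripping the handle. I saw toffees in the jar and none left in the pan or tray, but couldn't count all five through the glass. The bell and thread look unmoved, and it finished at about 29 s of the 67 s allowed.

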